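# Clear the step stool and pop open the toy medicine cabinet

### The job

Open the white toy medicine cabinet: first slide the green step stool, without lifting or tipping it, out from in front of the door, to the side away from the door's hinges, until the whole stool is past that end of the cabinet. Then press the round pad on the shut door in until its touch catch lets go, and take your hand away so that the door springs ajar; leave it ajar like that. Do it all by pushing with the fingertips, pinch nothing, and leave the soap dish, bathtub and mirror stand where they are.

Things in the scene. Friction and masses are not known exactly. Their poses are not given: they have to be found in the camera images.
- cabinet: White plastic toy medicine cabinet, fixed to the table, 150 mm wide (its y), 145 mm high; origin on the table under the middle of its carcass (70 mm deep). x points out of its back, so the door is on the -x side, which looks towards the robot; +y points to the hinge side, z up. The shut door covers the whole front; its outer face lies at x = -50 mm, its free edge at y = -75 mm and its top at z = 145 mm. The cabinet is turned up to 0.3 rad either way.
- press_pad (a point): Centre of the outer face of the round white press pad on the door, 26 mm across, standing 10 mm proud of the door, 125 mm above the table and 20 mm below the door's top, 20 mm from the free edge (130 mm from the hinge line); seen from above it shows as a small stub on the door. On the shut door it lies at x = -60, y = -55 mm in the cabinet's frame. Moves with the door; same axes as the cabinet while the door is shut.
- door_hinge (a point): Point on the door's upright hinge line, half-way up, on the cabinet's +y edge (x = -46, y = +75 mm in the cabinet's frame); a steel hinge barrel, 12 mm thick and 150 mm high, runs down that edge.
- door (a joint): Door angle in rad: 0 shut and held by the catch, negative when pressed in (stops at -0.045, that is about 6 mm of travel at the pad), positive when open. Pressing the pad in about 4 mm (-0.03 rad) with roughly 4 N frees the catch, which stays free; once the finger is withdrawn a light spring swings the door out to about 0.6 rad and holds it there.
- stool: Loose green plastic two-step toy stool, 0.1 to 0.2 kg, 84 mm wide (its y), 72 mm deep (its x), upper step 75 mm high at its back (+x), lower step 40 mm high in front (-x); side panels reach to the table. Origin at table height under its middle. It starts standing about 125 mm in front of the cabinet's origin, about 40 mm from the door.
- soap_dish: Loose pink ceramic toy soap dish, 62 x 45 mm, 18 mm high, on the table on the hinge side, in front. Origin under its centre. Must stay put.
- bathtub: Loose steel toy bathtub on four feet, 125 x 66 mm, 57 mm high (tap to 77 mm), beside the cabinet on the hinge side. Origin under its centre. Must stay put.
- mirror: Loose wooden mirror stand, base 100 x 60 mm, 111 mm high, with a round mirror, beside the cabinet on the side away from the hinges. Origin under its centre. Must stay put.
There are look-alikes about, which are no part of the job. Of the things that look like the cabinet, take the one that is nearest to the robot's base at the start.

How it is judged:
By the outcome, as a careful person would: the job done as asked, in the order asked, and still so for the second after the job is handed in, with the robot touching nothing.
It also fails if it takes over 56 s, if anything falls off the work surface, if the arm or the gripper's body presses on something with over 40 N, if the wrist force passes 120 N, or if a joint passes its speed limit or range.

### The arm

A 6-joint arm with a two-finger parallel gripper is mounted at the origin on the work surface. World frame = base frame: x ahead of the robot, y to its left, z up, the work surface at z = 0. Lengths are in m, angles in rad, forces in N, time in s.
With the tool pointing down it reaches from about 0.275 to 0.825 m from the base axis. Payload 4.9 kg.
Tool frame: the origin (TCP) lies midway between the tips of the shut fingers; the grasp point (between the pads) lies 19 mm behind it (grip_point_offset is the distance from the TCP to the grasp point, in m); z points along the fingers, x is the direction in which the jaws open and shut, and the axes are right-handed (so a half turn about z gives the same grasp; the last joint's range is limited). The gripper opens to 85 mm and grips with 20 to 120 N. Pads are 22 mm wide; open, the fingers measure 114 mm over their backs; the gripper's body (76 mm by 85 mm) begins 54 mm behind the grasp point. The pads swing forward as they close: fully open they stand 13 mm farther back than shut.
Start: joints at [0.993, 0.326, -0.193, 1.052, 0, 1.437], TCP at [0.236, 0.497, 0.195] pointing down, gripper open.
Joint ranges: [-2.65, 2.65], [-0.97, 1.79], [-1.3, 1.35], [-1.93, 2.1], [-1.47, 1.37], [-3.14, 3.14]. Speed limits (rad/s): [2.57, 2.57, 3.14, 3.14, 3.14, 3.14].

### API

Orientations are given as a rotation vector (axis times angle).
In Python, from cell import * gives the robot as it stands. Calls block until the motion is done:
- movep(position, orientation): joint-space move of the TCP to a pose.
- move_l(position, velocity=0.15, rot=None, until_force=None): straight line of the TCP; rot=None keeps the orientation; velocity is the mean speed in m/s. With until_force (N) it stops when the force on the tool has changed by that much, and returns True; else False.
- set_joints(angles): joint-space move.
- let_go() and grab(newtons=None): open the fingers fully, or close them until they stop; newtons is the grip in N (None keeps the last).
- sleep(seconds).
- ik(position, orientation): joint angles nearest the present ones, or None.
- get_state(): the state.
- grab_frame(name): name is "side" or "top"; returns a dict with "img" (480x640x3 uint8, red, green, blue), "fx", "fy", "cx", "cy" (pixels), "cam_to_world" (4x4, takes a point from camera to world coordinates). Camera axes: x right, y down, z forward; pixel columns grow to the right and rows downward; lengths in m; the calibration is good to about 2 mm. A picture is of the moment at which its call begins. There is no depth.
A pose or a line that the arm cannot do raises MotionError and nothing moves.
- sign_off(): hands the job in, once; it reports no verdict.
Trained networks look in the newest picture that a camera, given by its name, has taken for a name from the list of things; names that differ only in an ending like _2 or _b are one class to them, and where a whole thing is asked for, a point or a joint stands for the part that bears it (a point fixed in the world has none). Each returns a list of dicts, best first, with "score" (0 to 1); they miss things now and then, are a little off and sometimes report something else, mostly with a low value. They report only what shows in the picture. A call takes as long as a camera call. They do not tell look-alikes from the thing itself.
- spot_in(camera, name): "centre" ([column, row] in pixels, amid what is visible of it).
- silhouettes(camera, name): "mask" (480x640 bool, what is visible of it) and "centre" ([column, row] in pixels, amid what is visible of it).
- tip_of(camera, name): "centre" ([column, row] in pixels: a listed point, or the origin of a listed thing).
The state is a dict: "clock": time; "q": joint angles; "joint_velocities": joint speeds; "tau": joint torques, N m; "position": TCP position; "eef_rot": TCP orientation; "contact_force": force on the tool from outside, world axes, zero at the start; "wrist_torque": the same for the moment, N m; "finger_gap": opening from 0.0 (shut) to 1.0 (fully open).
Only numpy, scipy, OpenCV 4.12 (cv2) and the standard library are available. Lean on these libraries where they do the work, as an engineer would, in place of code of your own. Each camera call takes 0.05 s, during which the arm holds its last target.

## Working session

There is one attempt and no reset: what is moved stays moved. The work goes in short steps, each a Python script; the robot and the scene stay as the last script left them, time stands still between calls to the robot, and variables do not carry over. Pictures are saved under pics/ and viewed, and the job is handed in when it is done.

```bash
mkdir -p pics; ls
python3 - <<'E'
from cell import *
import cv2,numpy as np
s=get_state();print(s['clock'],s['position'],s['eef_rot'],s['finger_gap'])
for c in("side","top"):
    f=grab_frame(c);cv2.imwrite(f"pics/{c}0.png",f["img"][:,:,::-1])
    print(c,f["fx"],f["cx"],f["cy"],np.round(f["cam_to_world"],4).tolist())
    for n in("cabinet","press_pad","door_hinge","stool","soap_dish","bathtub","mirror"):
        print(n,[(np.round(d["centre"]).tolist(),round(d["score"],2)) for d in spot_in(c,n)],[(np.round(d["centre"],1).tolist(),round(d["score"],2)) for d in tip_of(c,n)])
print(get_state()['clock'])
E
```

```text
pics
0.0 [0.23577383 0.49618381 0.19387573] [ 2.65531240e+00  1.67766321e+00 -2.55476151e-03] 0.9985478741773929
side 458.21804858686636 327.57712492935576 237.76807962666595 [[0.067, 0.9423, -0.3279, 0.9695], [0.9977, -0.0607, 0.0294, -0.0505], [0.0078, -0.3291, -0.9443, 1.0576], [0.0, 0.0, 0.0, 1.0]]
cabinet [([146.0, 284.0], 0.92), ([510.0, 246.0], 0.92), ([351.0, 250.0], 0.64)] [([498.9, 256.3], 0.98), ([348.4, 266.5], 0.97), ([158.2, 301.4], 0.85), ([260.4, 291.9], 0.4)]
press_pad [([346.0, 222.0], 0.96), ([137.0, 268.0], 0.75), ([497.0, 225.0], 0.72)] [([323.4, 218.8], 0.89), ([116.0, 262.9], 0.76), ([484.7, 223.4], 0.64)]
door_hinge [([145.0, 288.0], 0.96), ([347.0, 250.0], 0.71), ([510.0, 245.0], 0.57)] [([184.0, 279.1], 0.92)]
stool [([345.0, 208.0], 0.91)] [([345.8, 215.7], 0.72)]
soap_dish [([423.0, 207.0], 0.77), ([351.0, 251.0], 0.25)] [([423.6, 207.8], 0.72)]
bathtub [([438.0, 278.0], 0.75)] [([436.9, 282.4], 0.63)]
mirror [([256.0, 292.0], 0.71)] [([263.7, 293.6], 0.65)]
top 615.2822728940191 317.13553899012254 247.37075425769982 [[0.0128, -0.991, 0.1335, 0.4324], [-0.9999, -0.0123, 0.0049, -0.0229], [-0.0033, -0.1336, -0.991, 1.5348], [0.0, 0.0, 0.0, 1.0]]
cabinet [([488.0, 211.0], 0.98), ([296.0, 231.0], 0.77), ([144.0, 230.0], 0.6)] [([482.8, 214.7], 0.9), ([152.4, 230.2], 0.9), ([297.8, 234.3], 0.68)]
press_pad [([153.0, 240.0], 0.75), ([302.0, 250.0], 0.65), ([486.0, 224.0], 0.59)] [([171.7, 239.9], 0.7), ([323.6, 255.2], 0.64), ([509.0, 228.6], 0.63)]
door_hinge [([488.0, 212.0], 0.88), ([148.0, 225.0], 0.88), ([300.0, 232.0], 0.85)] [([450.7, 222.1], 0.94), ([119.8, 245.8], 0.87), ([268.1, 249.2], 0.58)]
stool [([299.0, 280.0], 0.96)] [([300.1, 283.0], 0.59)]
soap_dish [([221.0, 289.0], 0.85)] [([221.4, 288.3], 0.63), ([265.3, 247.2], 0.31)]
bathtub [] [([221.0, 210.5], 0.56)]
mirror [([386.0, 215.0], 0.93)] [([384.5, 215.1], 0.58)]
1.5
```

View pics/side0.png

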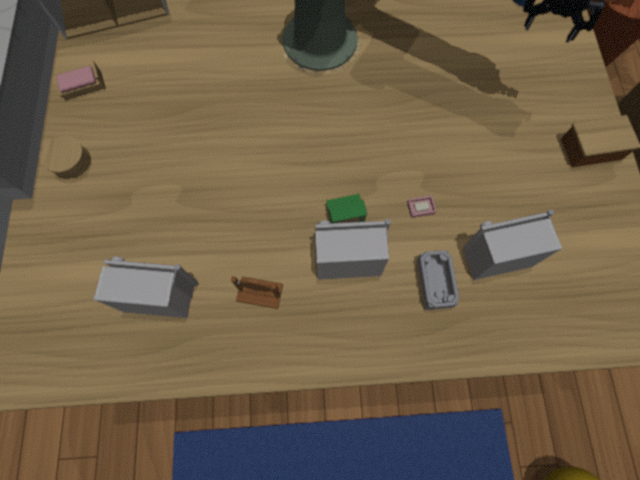

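View pics/top0.png

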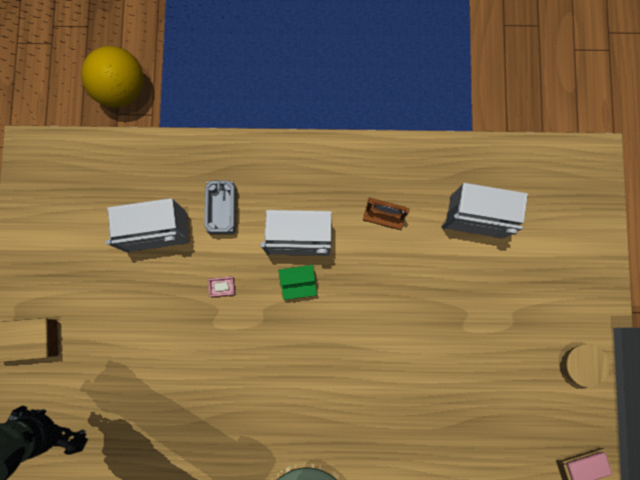

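The candidates for the cabinet are the left one, top (148,230); the middle one, top (298,232); and the right one, top (488,212). The middle one looks nearest to the base and has the stool in front. I'll check that with numbers and a crop.

```bash
cat > h.py <<'E'
import cv2,numpy as np
from cell import *
def proj(f,P):
    T=np.linalg.inv(f["cam_to_world"]);p=T[:3,:3]@np.asarray(P,float)+T[:3,3]
    return np.array([f["fx"]*p[0]/p[2]+f["cx"],f["fy"]*p[1]/p[2]+f["cy"]])
def ray(f,uv):
    T=f["cam_to_world"];d=T[:3,:3]@np.array([(uv[0]-f["cx"])/f["fx"],(uv[1]-f["cy"])/f["fy"],1]);return T[:3,3],d
def atz(f,uv,z):
    o,d=ray(f,uv);return o+d*(z-o[2])/d[2]
def tri(fs,uvs):
    A=np.zeros((3,3));b=np.zeros(3)
    for f,u in zip(fs,uvs):
        o,d=ray(f,u);d=d/np.linalg.norm(d);M=np.eye(3)-np.outer(d,d);A+=M;b+=M@o
    return np.linalg.solve(A,b)
def crop(f,name,c,r,k=8,pts=()):
    im=f["img"][:,:,::-1];x0,y0=int(c[0]-r),int(c[1]-r*.75);x0=max(x0,0);y0=max(y0,0)
    s=im[y0:y0+int(1.5*r),x0:x0+2*r];s=cv2.resize(s,None,fx=k,fy=k,interpolation=cv2.INTER_CUBIC)
    for p in pts: cv2.circle(s,(int((p[0]-x0+.5)*k),int((p[1]-y0+.5)*k)),3,(0,0,255),1)
    cv2.imwrite(f"pics/{name}.png",s);print(name,"origin",x0,y0,"k",k)
E
python3 - <<'E'
from h import *
S=grab_frame("side");T=grab_frame("top")
P={"padM":((323.4,218.8),(323.6,255.2)),"padL":((484.7,223.4),(171.7,239.9)),"padR":((116,262.9),(509,228.6)),
"hinR":((184,279.1),(450.7,222.1)),"cabL":((498.9,256.3),(152.4,230.2)),"cabM":((348.4,266.5),(297.8,234.3)),"cabR":((158.2,301.4),(482.8,214.7)),
"stool":((345.8,215.7),(300.1,283)),"soap":((423.6,207.8),(221.4,288.3)),"tub":((436.9,282.4),(221,210.5)),"mir":((263.7,293.6),(384.5,215.1))}
for n,(a,b) in P.items():
    p=tri((S,T),(a,b));print(n,p.round(3),"dist",np.hypot(p[0],p[1]).round(3),atz(S,a,0).round(3)[:2],atz(T,b,0).round(3)[:2])
crop(S,"cs",(350,240),50);crop(T,"ct",(300,255),50)
E
```

```text
padM [ 0.604 -0.029  0.131] dist 0.604 [ 0.552 -0.025] [ 0.62  -0.032]
padL [0.635 0.321 0.128] dist 0.712 [0.59  0.374] [0.654 0.352]
padR [ 0.673 -0.464  0.127] dist 0.818 [ 0.633 -0.526] [ 0.693 -0.499]
hinR [ 0.698 -0.343  0.056] dist 0.778 [ 0.684 -0.363] [ 0.708 -0.352]
cabL [ 0.677  0.398 -0.002] dist 0.785 [0.676 0.393] [0.678 0.402]
cabM [ 0.674  0.031 -0.016] dist 0.675 [0.678 0.027] [0.672 0.034]
cabR [ 0.73  -0.433 -0.018] dist 0.849 [ 0.733 -0.421] [ 0.728 -0.434]
stool [0.549 0.029 0.005] dist 0.55 [0.547 0.031] [0.549 0.026]
soap [ 0.534  0.227 -0.009] dist 0.581 [0.538 0.228] [0.533 0.222]
tub [0.731 0.231 0.002] dist 0.766 [0.731 0.233] [0.731 0.23 ]
mir [ 0.727 -0.182 -0.017] dist 0.749 [ 0.731 -0.176] [ 0.724 -0.185]
cs origin 300 202 k 8
ct origin 250 217 k 8
```

```bash
sleep 1
```

```text
(no output)
```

View pics/cs.png

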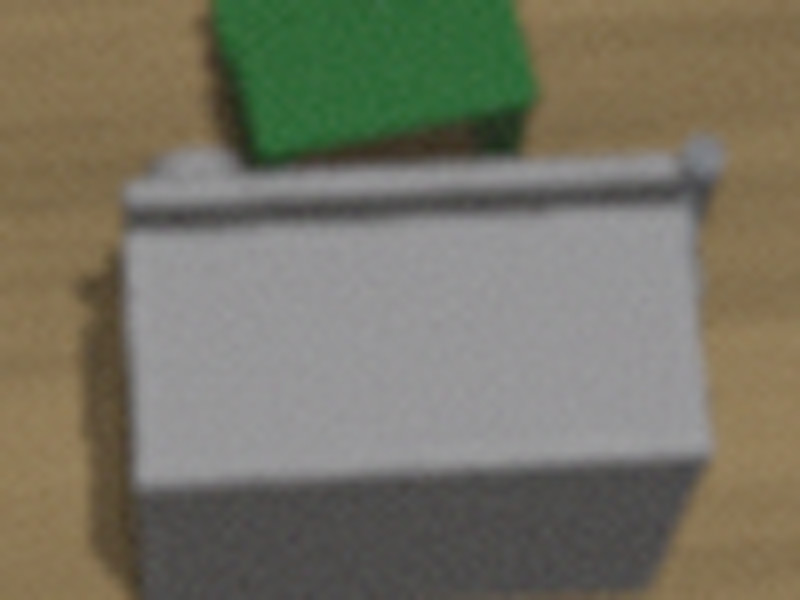

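View pics/ct.png

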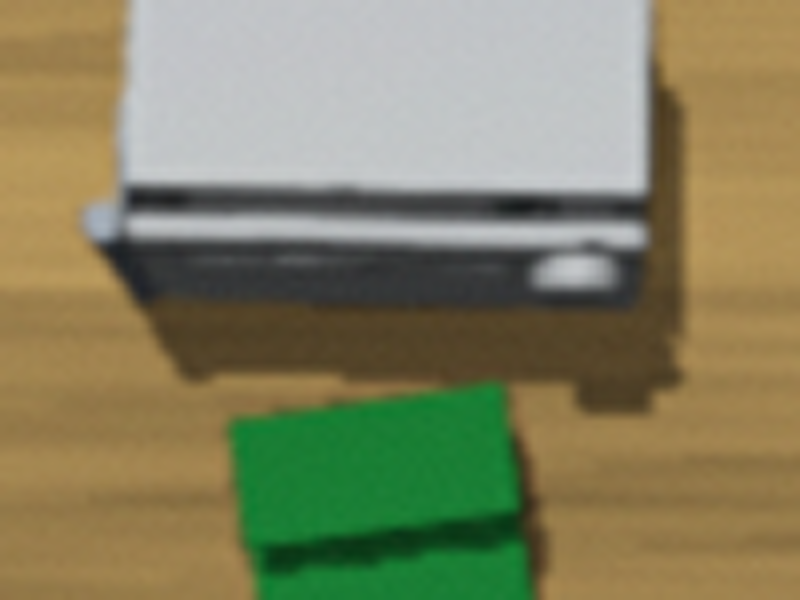

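Run:
```python
from h import *
from scipy.optimize import least_squares
S=grab_frame("side");T=grab_frame("top")
cs=lambda u,v:(300+u/8-.5,202+v/8-.5)
ct=lambda u,v:(250+u/8-.5,217+v/8-.5)
def fit(obs,x0):
    def W(p,L): c,s=np.cos(p[2]),np.sin(p[2]);return [p[0]+c*L[0]-s*L[1],p[1]+s*L[0]+c*L[1],L[2]]
    r=least_squares(lambda p:np.concatenate([proj(f,W(p,L))-u for f,u,L in obs]),x0,loss='soft_l1');print(r.x.round(4),np.round(r.fun.reshape(-1,2),1).tolist())
    return r.x,W
z=.145
c,W=fit([(T,ct(125,236),(-.05,.075,z)),(T,ct(645,247),(-.05,-.075,z)),
(T,ct(127,188),(-.035,.075,z)),(T,ct(648,192),(-.035,-.075,z)),
(S,cs(130,232),(-.035,-.075,z)),(S,cs(690,205),(-.035,.075,z)),
(S,cs(140,487),(.035,-.075,z)),(S,cs(708,455),(.035,.075,z)),
(S,cs(128,187),(-.05,-.075,z)),(S,cs(690,160),(-.05,.075,z))],[.675,.03,0])
print("pad",np.round(W(c,(-.06,-.055,.125)),4))
z=.075
s,_=fit([(T,ct(232,422),(.036,.042,z)),(T,ct(503,385),(.036,-.042,z)),(T,ct(245,545),(0,.042,z)),(T,ct(520,512),(0,-.042,z)),
(S,cs(258,162),(.036,-.042,z)),(S,cs(537,98),(.036,.042,z))],[.549,.03,.1])
M=np.linalg.inv(np.array([[np.cos(c[2]),-np.sin(c[2]),c[0]],[np.sin(c[2]),np.cos(c[2]),c[1]],[0,0,1]]))
print("stool in cab",M@[s[0],s[1],1],s[2]-c[2])
for n,p in dict(soap=(.536,.225),tub=(.731,.231),mir=(.727,-.181)).items(): print(n,M@[*p,1])
from scipy.spatial.transform import Rotation as R
# reach
q=get_state()
for nm,p,ax in [("side",(0.55,0.12,0.03),None)]:
    Rm=np.array([[1,0,0],[0,-1,0],[0,0,-1]]).T
    for a in (0,90,180,-90):
        rv=(R.from_euler('z',a,degrees=True)*R.from_matrix(Rm)).as_rotvec();print(a,ik(p,rv))
```

```text
[ 0.671   0.0279 -0.0106] [[-0.3, -0.2], [0.4, -0.1], [-0.4, -0.7], [0.2, 0.3], [-0.3, 0.2], [0.1, 0.1], [0.1, 0.1], [1.2, 0.3], [-0.4, -0.7], [-0.6, -0.9]]
pad [ 0.6104 -0.0264  0.125 ]
[0.5455 0.0296 0.1434] [[-0.2, 0.1], [0.9, 0.1], [0.0, -0.3], [0.7, -0.8], [0.3, -1.2], [0.9, -0.1]]
stool in cab [-1.25456336e-01  2.95644739e-04  1.00000000e+00] 0.1540336164937001
soap [-0.13706218  0.19561425  1.        ]
tub [0.057863   0.20368747 1.        ]
mir [ 0.05824429 -0.20833177  1.        ]
0 [ 0.08369756  0.51064375 -0.37140813  0.68874445  0.          1.65449388]
90 [ 0.08369756  0.51064375 -0.37140813  0.68874445  0.          0.08369756]
180 [ 0.08369756  0.51064375 -0.37140813  0.68874445  0.         -1.48709877]
-90 [ 0.08369756  0.51064375 -0.37140813  0.68874445  0.         -3.0578951 ]
```

The middle cabinet is the nearest (0.675 m against 0.785 and 0.849). The crop shows its pad on the -y side and its hinge barrel on the +y side, so the stool goes towards -y. I'll push with the shut fingers, low, in two strokes with a look in between.

Run:
```python
from h import *
from scipy.spatial.transform import Rotation as R
rv=R.from_matrix(np.diag([1.,-1,-1])).as_rotvec()
grab()
movep([.5425,.125,.15],rv)
move_l([.5425,.125,.016],.12)
print(get_state()['clock'],get_state()['contact_force'].round(2) if hasattr(get_state()['contact_force'],'round') else get_state()['contact_force'])
move_l([.5425,.02,.016],.06)
st=get_state();print(st['clock'],np.round(st['position'],4),np.round(st['contact_force'],2),st['finger_gap'])
f=grab_frame("top");crop(f,"t1",(310,265),50);g=grab_frame("side");crop(g,"s1",(335,230),50)
```

```text
5.5 [-0.36  0.57  0.04]
7.4 [0.5425 0.0201 0.016 ] [-0.13 -0.02 -0.63] -0.0023217720592852474
t1 origin 260 227 k 8
s1 origin 285 192 k 8
```

View pics/t1.png

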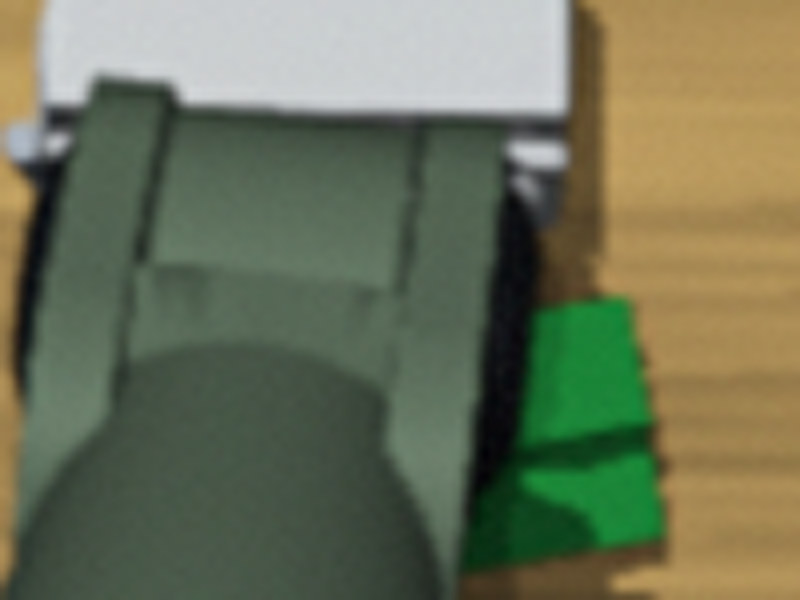

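View pics/s1.png

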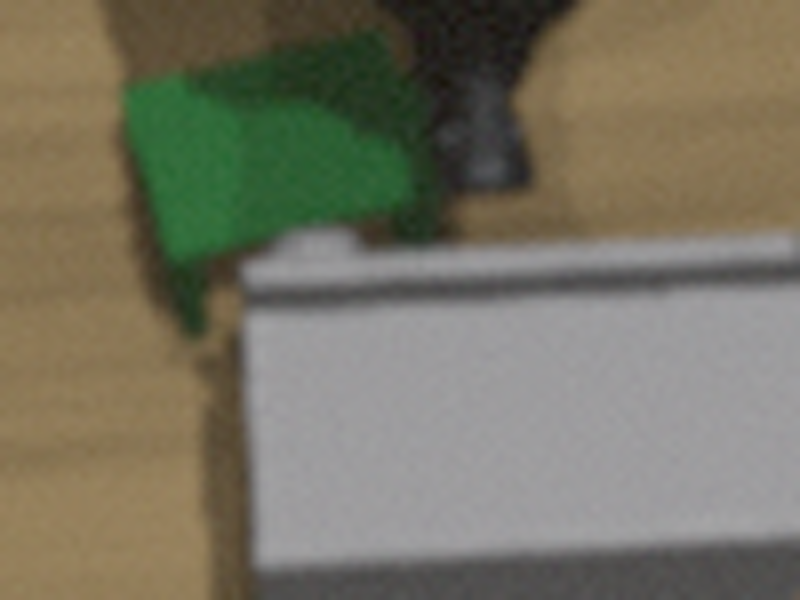

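The top crop shows the stool's right edge at about (630–660, 300–540). It has moved sideways, is upright and only slightly turned, so I'll carry on.

Run:
```python
from h import *
move_l([.5425,-.085,.016],.06)
st=get_state();print(st['clock'],np.round(st['position'],4),np.round(st['contact_force'],2))
move_l([.5425,-.04,.016],.15)
move_l([.5,-.03,.2],.2)
movep([.38,-.0264,.2],get_state()['eef_rot'])
print(get_state()['clock'])
f=grab_frame("top");crop(f,"t2",(345,265),50);g=grab_frame("side");crop(g,"s2",(310,230),50)
for n in ("soap_dish","bathtub","mirror","stool"): print(n,tip_of("top",n)[:1],tip_of("side",n)[:1])
```

```text
9.4 [ 0.5425 -0.0849  0.016 ] [ 0.26 -0.9   0.05]
11.4917
t2 origin 295 227 k 8
s2 origin 260 192 k 8
soap_dish [{'centre': [222.9, 288.0], 'score': 0.85}] [{'centre': [419.1, 211.2], 'score': 0.67}]
bathtub [{'centre': [222.4, 207.9], 'score': 0.69}] [{'centre': [435.1, 283.2], 'score': 0.88}]
mirror [{'centre': [382.6, 215.0], 'score': 0.72}] [{'centre': [261.3, 294.1], 'score': 0.59}]
stool [{'centre': [368.2, 281.4], 'score': 0.59}] [{'centre': [278.8, 221.6], 'score': 0.58}]
```

View pics/t2.png

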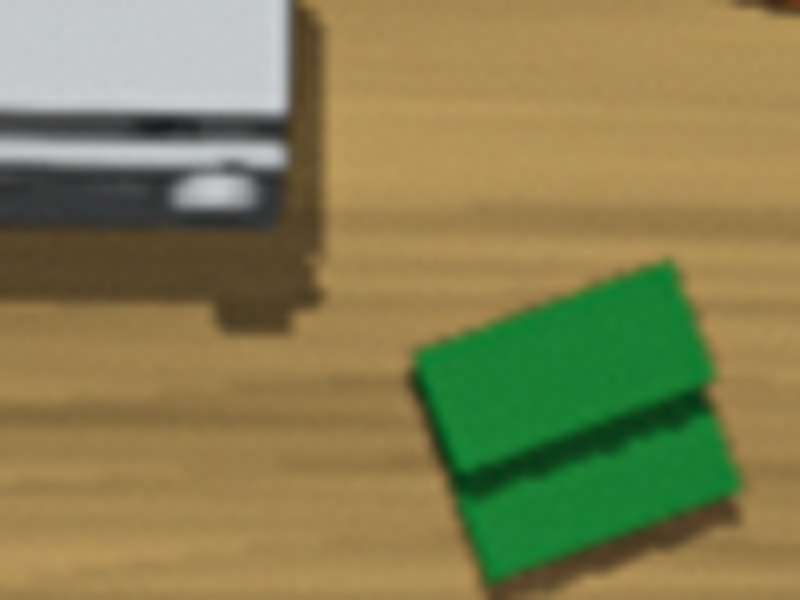

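View pics/s2.png

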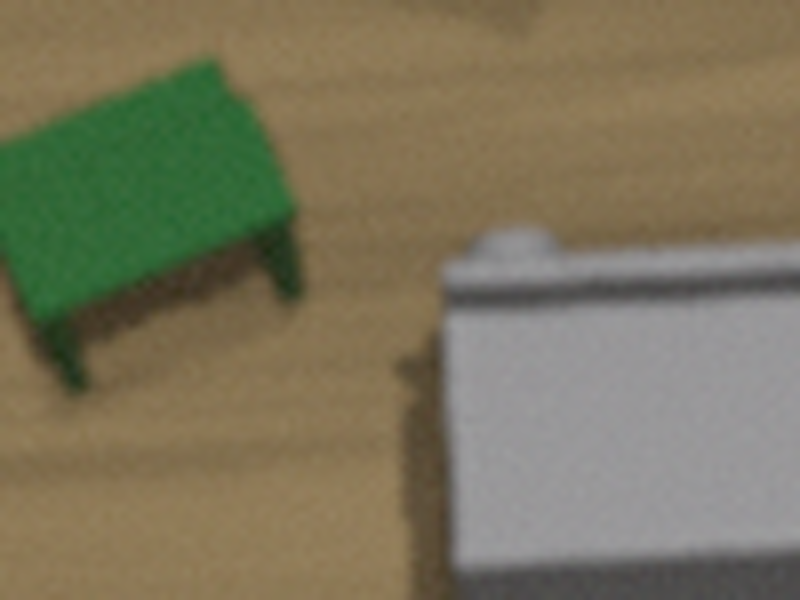

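Run:
```python
from h import *
from scipy.spatial.transform import Rotation as R
f=grab_frame("top");g=grab_frame("side")
for u,v in((415,355),(460,478)): print("stool corner",atz(f,(295+u/8-.5,227+v/8-.5),.075))
print(atz(f,(295+490/8-.5,227+583/8-.5),.04), atz(g,(260+295/8-.5,192+215/8-.5),.075))
rv=(R.from_euler('z',90,degrees=True)*R.from_matrix(np.diag([1.,-1,-1]))).as_rotvec()
movep([.5,-.0264,.2],rv)
move_l([.57,-.0264,.112],.15)
print(get_state()['clock'],np.round(get_state()['contact_force'],2))
print(move_l([.612,-.0264,.112],.03,until_force=1.5))
st=get_state();print(st['clock'],np.round(st['position'],4),np.round(st['contact_force'],2))
f=grab_frame("side");crop(f,"s3",(330,225),40,10)
```

```text
stool corner [ 0.57348275 -0.08593764  0.075     ]
stool corner [ 0.53701855 -0.0995213   0.075     ]
[ 0.50781882 -0.11061078  0.04      ] [ 0.57644798 -0.08852248  0.075     ]
14.3417 [-0.03 -0.44 -0.46]
False
15.8917 [ 0.6119 -0.0264  0.112 ] [-0.22  0.42 -0.16]
s3 origin 290 195 k 10
```

View pics/s3.png

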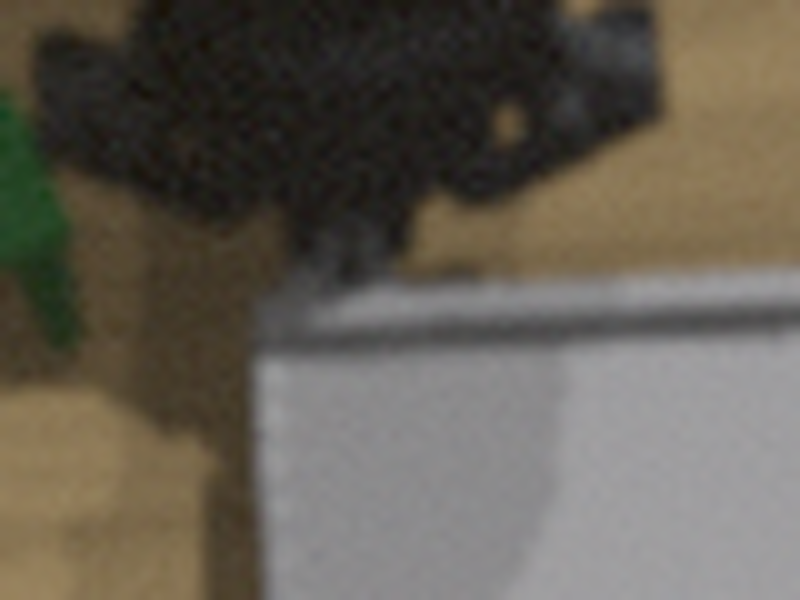

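Run:
```python
from h import *
for x in np.arange(.614,.6241,.002):
    r=move_l([x,-.0264,.112],.03,until_force=6)
    st=get_state();print(r,st['clock'],np.round(st['position'],4),np.round(st['contact_force'],2))
    if r or abs(st['contact_force'][0])>2: break
f=grab_frame("side");crop(f,"s4",(330,225),40,10)
f=grab_frame("top");crop(f,"t4",(310,245),40,10)
```

```text
False 16.1917 [ 0.6141 -0.0264  0.112 ] [-0.58 -0.48 -0.92]
False 16.4417 [ 0.6161 -0.0264  0.112 ] [-0.17 -0.15 -0.2 ]
False 16.6917 [ 0.6181 -0.0264  0.112 ] [-0.8  -1.08 -0.82]
False 16.9417 [ 0.6201 -0.0264  0.112 ] [ 0.43  0.01 -0.32]
False 17.1917 [ 0.6221 -0.0264  0.112 ] [ 0.43 -0.28 -0.21]
False 17.4417 [ 0.6241 -0.0264  0.112 ] [ 0.5  -0.06  0.18]
s4 origin 290 195 k 10
t4 origin 270 215 k 10
```

View pics/s4.png

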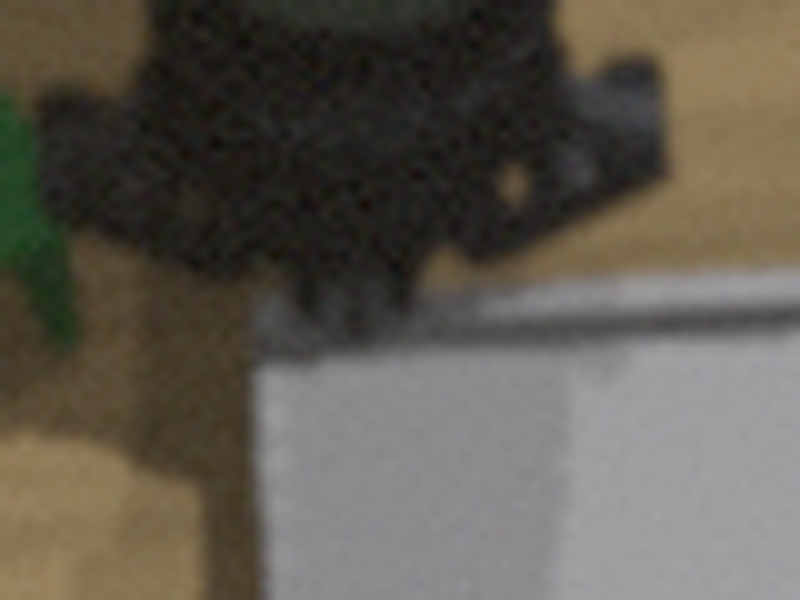

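View pics/t4.png

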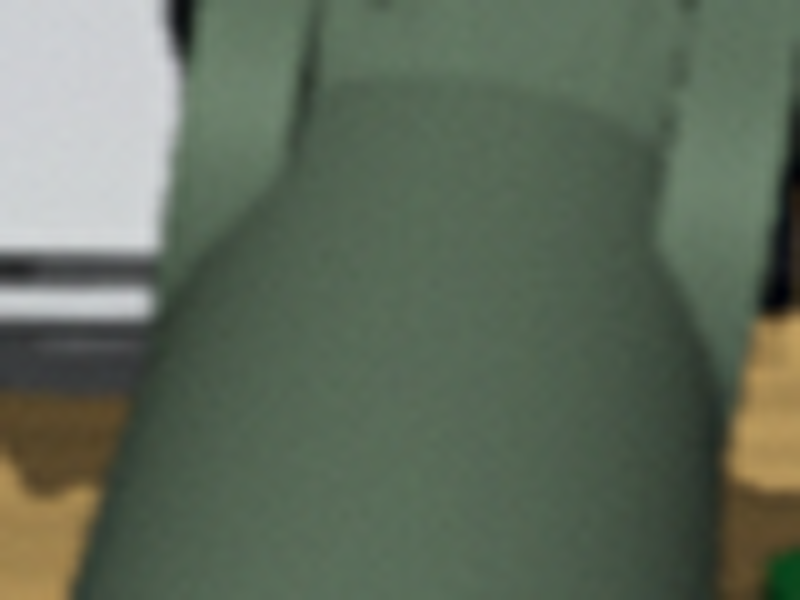

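Run:
```python
from h import *
g=grab_frame("side");f=grab_frame("top")
st=get_state();print(np.round(st['position'],4),np.round(st['eef_rot'],3),st['finger_gap'],np.round(st['tau'],2),np.round(st['contact_force'],2),np.round(st['wrist_torque'],2),st['clock'])
c=(.671,.0279,-.0106)
def W(L): a=c[2];return [c[0]+np.cos(a)*L[0]-np.sin(a)*L[1],c[1]+np.sin(a)*L[0]+np.cos(a)*L[1],L[2]]
pts=[proj(g,W((x,y,.145))) for x in(-.05,-.035,.035) for y in(-.075,.075)]
tip=[proj(g,(.624+dx,-.0264+dy,.112+dz)) for dx in(-.011,.011) for dy in(-.0145,.0145) for dz in(0,.04)]
crop(g,"s5",(330,235),50,8,pts+tip)
print([((p-[280,197.5])*8).round() for p in tip],[((p-[280,197.5])*8).round() for p in pts])
print([(d['centre'],d['score']) for d in tip_of("side","press_pad")])
```

```text
[ 0.624  -0.0264  0.112 ] [-2.221 -2.221  0.   ] -0.00011688814718289678 [  0.   -53.25  25.09  -0.    -0.     0.  ] [0.32 0.67 0.46] [ 0.04 -0.02 -0.04] 17.6417
s5 origin 280 197 k 8
[array([302., 230.]), array([300., 177.]), array([407., 224.]), array([409., 171.]), array([307., 305.]), array([305., 255.]), array([413., 299.]), array([415., 248.])] [array([281., 213.]), array([841., 185.]), array([284., 266.]), array([847., 238.]), array([297., 520.]), array([873., 490.])]
[([117.4, 261.0], 0.94), ([484.1, 224.0], 0.94), ([323.9, 220.0], 0.74)]
```

View pics/s5.png

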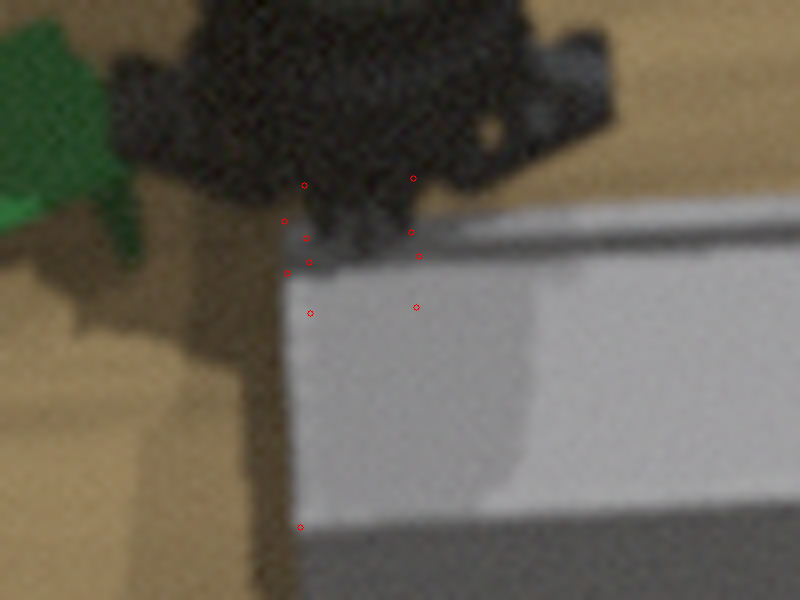

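```bash
python3 - <<'E'
from h import *
g=grab_frame("side")
for z in(.0,.016,.05):
  print(z,[((proj(g,(.5425+dx,.0201+dy,z))-[285-.5,192-.5])*8).round() for dx in(-.0145,.0145) for dy in (-.011,.011)])
P=g["img"];print(P[205:232,325].tolist())
E
python3 - <<'E'
import cv2
im=cv2.imread('pics/s1.png')
cv2.imwrite('pics/s1z.png',cv2.resize(im[0:300,350:750],None,fx=2,fy=2))
E
```

```text
0.0 [array([414., 141.]), array([484., 137.]), array([421., 227.]), array([492., 223.])]
0.016 [array([415., 121.]), array([487., 117.]), array([422., 208.]), array([494., 204.])]
0.05 [array([418.,  76.]), array([492.,  72.]), array([426., 166.]), array([499., 161.])]
[[37, 34, 32], [35, 36, 30], [38, 35, 38], [41, 42, 39], [36, 35, 36], [27, 26, 16], [33, 28, 21], [37, 29, 31], [27, 28, 17], [33, 27, 31], [28, 26, 27], [35, 30, 32], [37, 34, 28], [36, 32, 24], [33, 32, 31], [29, 34, 26], [36, 29, 25], [29, 27, 24], [45, 43, 38], [42, 40, 40], [43, 40, 37], [38, 36, 31], [44, 48, 42], [50, 49, 46], [63, 64, 62], [98, 97, 97], [125, 126, 127]]
```

View pics/s1z.png

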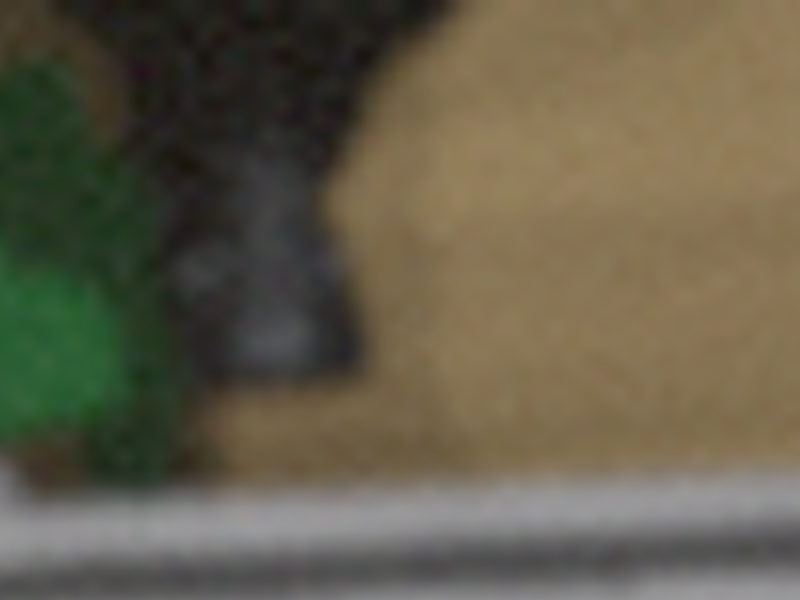

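Run:
```python
from h import *
move_l([.5,-.0264,.112],.15)
st=get_state();print(st['clock'],np.round(st['position'],4),np.round(st['contact_force'],2))
sleep(.5)
g=grab_frame("side");t=grab_frame("top")
pts=[proj(g,(.5+dx,-.0264+dy,.112)) for dx in(-.011,.011) for dy in(-.0145,.0145)]
crop(g,"s6",(330,215),50,8,pts);crop(t,"t6",(320,255),50,8)
```

```text
18.7167 [ 0.5011 -0.0266  0.1123] [ 0.32  0.17 -0.19]
s6 origin 280 177 k 8
t6 origin 270 217 k 8
```

View pics/s6.png

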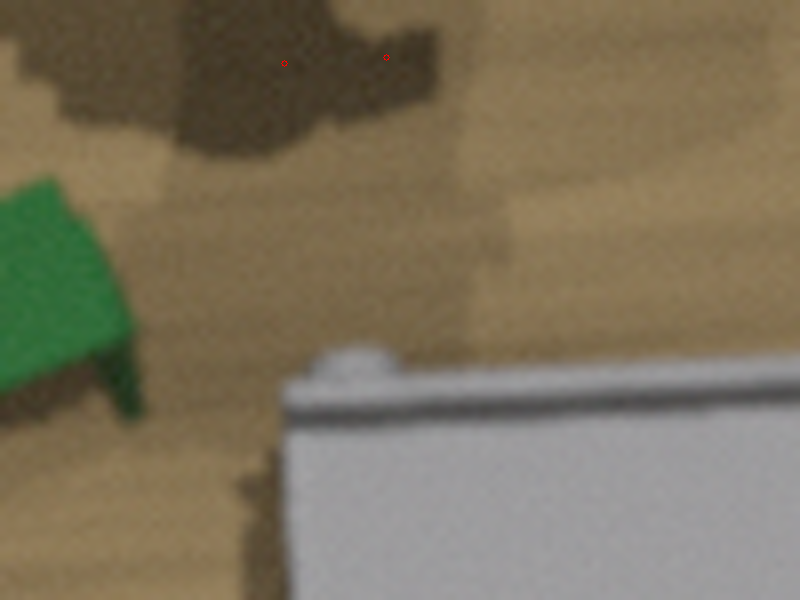

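View pics/t6.png

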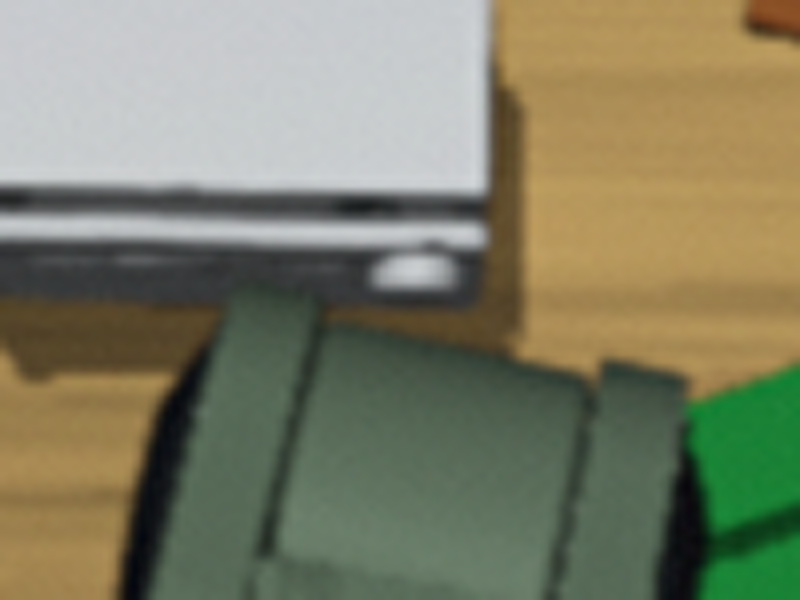

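Run:
```python
from h import *
g=grab_frame("side")
pts=[proj(g,(.5+dx,-.0264+dy,.112)) for dx in(-.011,.011) for dy in(-.0145,.0145)]
crop(g,"s7",(325,170),50,8,pts)
print(np.round(get_state()['q'],3))
```

```text
s7 origin 275 132 k 8
[-0.2    0.311 -0.443  0.816  0.    -0.2  ]
```

View pics/s7.png

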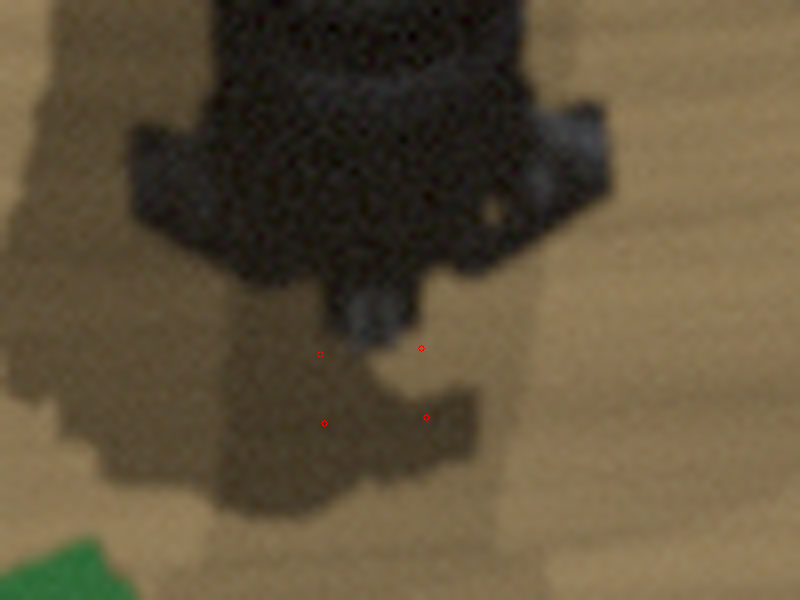

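The door is untouched. In the s7 crop the fingertip is at about (370,350), away from the predicted (373,385), so the real tip is offset from the reported TCP. I'll calibrate it by viewing it at three yaws.

Run:
```python
from h import *
from scipy.spatial.transform import Rotation as R
ims=[]
p=[.48,-.0264,.112]
def rvz(a): return (R.from_euler('z',a,degrees=True)*R.from_matrix(np.diag([1.,-1,-1]))).as_rotvec()
for a in (90,0,-0.01):
    if a==-0.01: p=[.48,-.0264,.2];
    move_l(p,.15,rot=rvz(a)) if a<0 else movep(p,rvz(a))
    sleep(.2)
    st=get_state();print(a,np.round(st['position'],4),np.round(st['q'],3),np.round(st['eef_rot'],3),st['finger_gap'],st['clock'])
    g=grab_frame("side");c=proj(g,st['position'])
    crop(g,"tmp",c,32,6,[c]);im=cv2.imread("pics/tmp.png");ims.append(im)
h=min(i.shape[0] for i in ims)
o=np.hstack([i[:h] for i in ims]);print(o.shape);o=cv2.resize(o,(800,int(o.shape[0]*800/o.shape[1])));cv2.imwrite("pics/tips.png",o)
```

```text
90 [ 0.4809 -0.0265  0.1122] [-0.209  0.278 -0.491  0.801  0.    -0.209] [2.221e+00 2.221e+00 1.000e-03] -0.0019932062920798794 19.8167
tmp origin 288 148 k 6
0 [ 0.48   -0.0264  0.112 ] [-0.209  0.277 -0.493  0.801 -0.     1.362] [3.142 0.    0.   ] 0.0037472596031572405 21.4667
tmp origin 288 147 k 6
-0.01 [ 0.4792 -0.0262  0.1989] [-0.209  0.195 -0.358  1.02   0.     1.362] [-3.141e+00  0.000e+00  3.000e-03] -0.0022366201365922574 22.45
tmp origin 288 128 k 6
(288, 1152, 3)
```

View pics/tips.png

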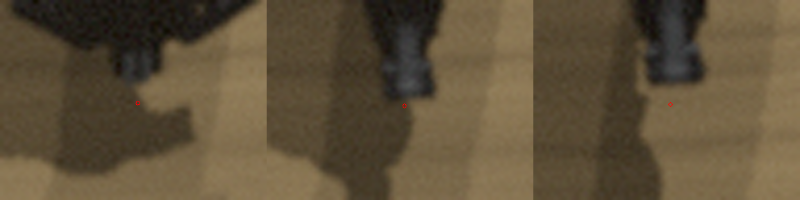

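Run:
```python
from h import *
g=grab_frame("side")
st=get_state()
print("base",proj(g,(0,0,0)),proj(g,(0,0,.05)),np.round(st['position'],4))
im=g["img"][:,:,::-1].copy()[0:240,200:440];im=cv2.resize(im,(720,720)) if 0 else cv2.resize(im,None,fx=2.5,fy=2.5,interpolation=cv2.INTER_CUBIC)
for P in [(0,0,0),(.48,-.0264,.2),(.48,-.0264,.273)]+[(.1*np.cos(a),.1*np.sin(a),0) for a in np.arange(0,6.28,.3)]:
    u=(proj(g,P)-[200,0])*2.5;cv2.circle(im,(int(u[0]),int(u[1])),3,(0,0,255),1)
cv2.imwrite("pics/s8.png",im)
```

```text
base [319.6693841   40.09738982] [319.51555223  26.81988805] [ 0.4795 -0.0263  0.1993]
```

View pics/s8.png

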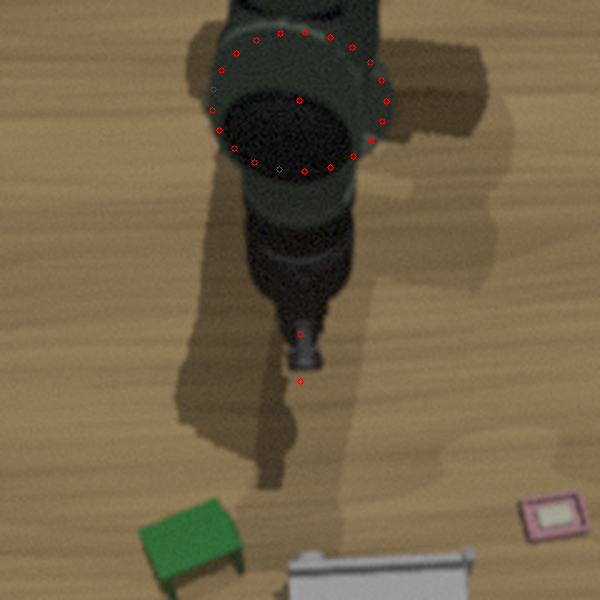

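Run:
```python
from h import *
move_l([.48,-.0264,.03],.2)
g=grab_frame("side");c=proj(g,get_state()['position']);crop(g,"s9",c,40,10,[c])
r=move_l([.48,-.0264,-.012],.03,until_force=3)
st=get_state();print(r,np.round(st['position'],4),np.round(st['contact_force'],2),st['clock'])
g=grab_frame("side");c=proj(g,get_state()['position']);crop(g,"s10",c,40,10,[c])
move_l([.48,-.0264,.03],.1)
```

```text
s9 origin 280 157 k 10
False [ 0.4801 -0.0264 -0.0118] [-0.09 -0.33 -0.12] 25.15
s10 origin 280 164 k 10
```

View pics/s9.png

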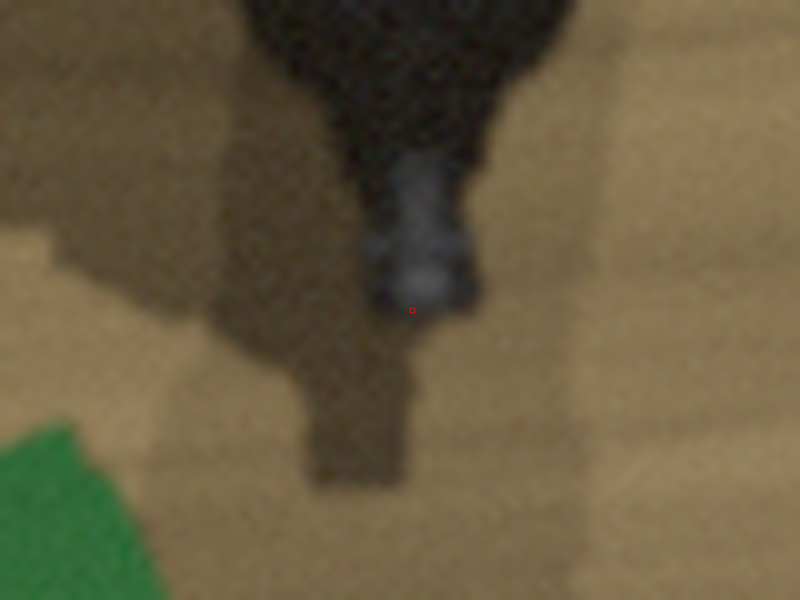

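View pics/s10.png

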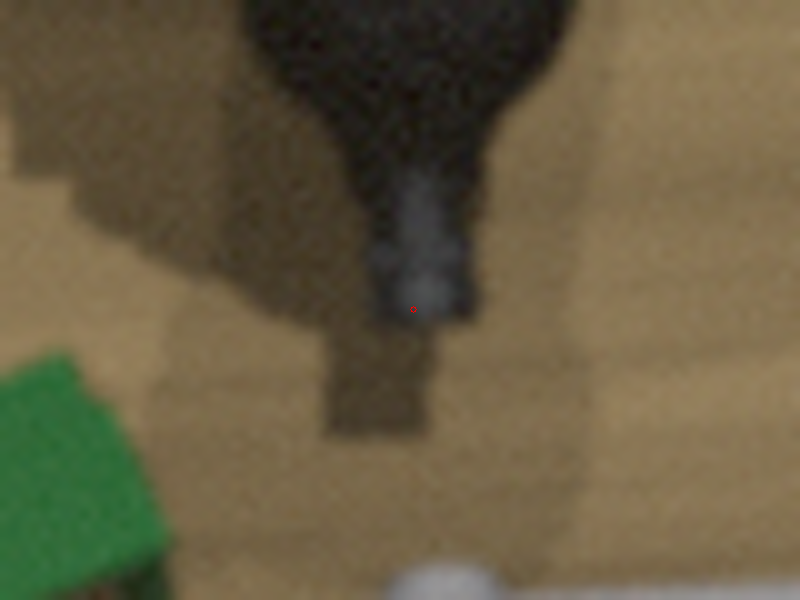

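The table wasn't reached at a reported z of -0.012, so the real tip sits higher than reported. I'll find the offset by a guarded touch on bare table.

Run:
```python
from h import *
try:
    move_l([.48,-.0264,-.01],.2)
    r=move_l([.48,-.0264,-.09],.03,until_force=3)
except Exception as e: print(e); r=None
st=get_state();print(r,np.round(st['position'],4),np.round(st['contact_force'],2),st['clock'],np.round(st['q'],3))
g=grab_frame("side");c=proj(g,get_state()['position']);crop(g,"s11",c,40,10,[c])
```

```text
True [ 0.48   -0.0264 -0.0365] [-0.6   0.4   6.82] 27.3 [-0.209  0.498 -0.642  0.431 -0.     1.362]
s11 origin 280 168 k 10
```

View pics/s11.png

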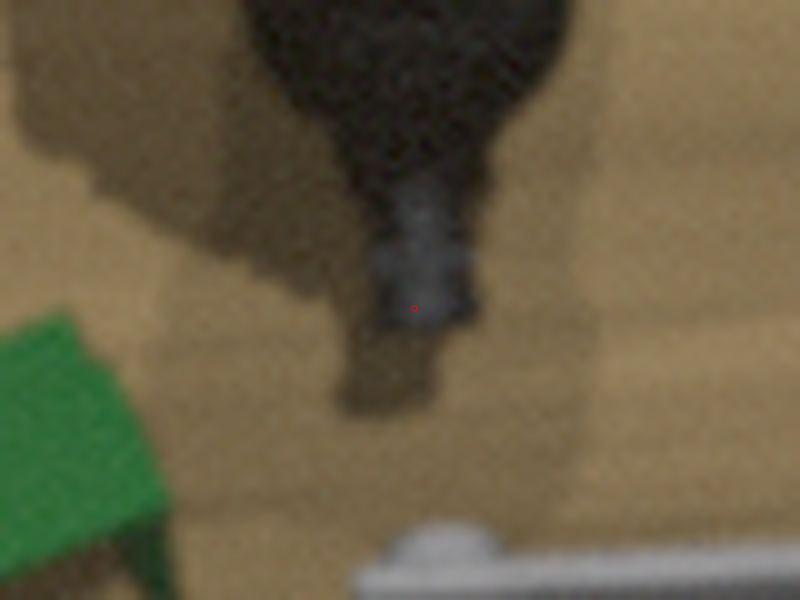

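Contact came at a reported z of -0.0365, so the real tip height is about the reported z plus 36 mm. That explains why the earlier attempt passed over the door top without touching. Now I'll press with that correction.

Run:
```python
from h import *
from scipy.spatial.transform import Rotation as R
rv=(R.from_euler('z',90,degrees=True)*R.from_matrix(np.diag([1.,-1,-1]))).as_rotvec()
move_l([.48,-.0264,.086],.2)
movep([.52,-.0264,.086],rv)
move_l([.575,-.0264,.086],.15)
sleep(.1);b=np.array(get_state()['contact_force'])
r=move_l([.617,-.0264,.086],.03,until_force=3)
st=get_state();print(r,st['clock'],np.round(st['position'],4),np.round(st['contact_force']-b,2))
g=grab_frame("side");crop(g,"s12",(330,225),40,10)
```

```text
True 31.0083 [ 0.6008 -0.0265  0.0853] [-1.12  0.2  -0.29]
s12 origin 290 195 k 10
```

View pics/s12.png

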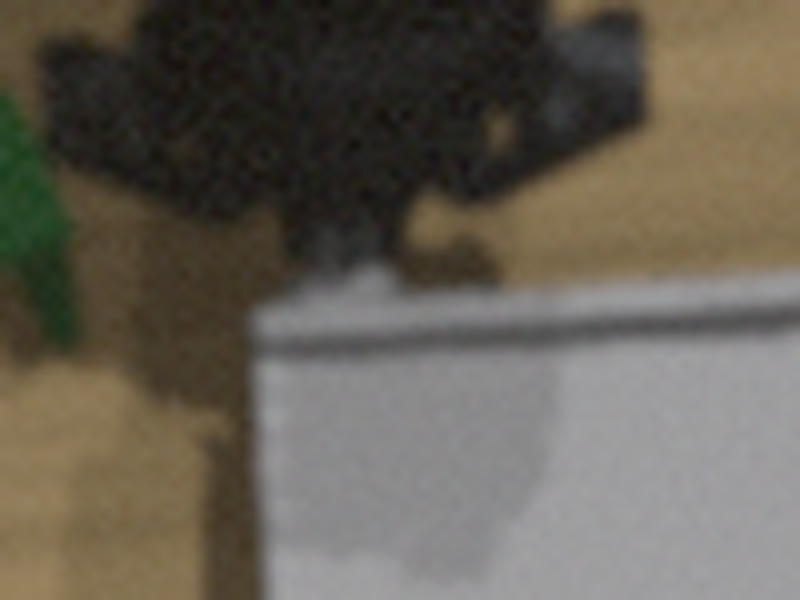

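Contact came at x = 0.601, with the fingers right against the pad at crop (345,275). I'll press on in 1 mm steps to the stop, then withdraw.

Run:
```python
from h import *
y,z=-.0264,.086
for x in np.arange(.602,.6141,.001):
    r=move_l([x,y,z],.02,until_force=14)
    st=get_state();print(r,round(st['clock'],2),np.round(st['position'],4),np.round(st['contact_force'],2))
    if r or st['contact_force'][0]<-11: break
move_l([.45,y,z],.2)
sleep(1.0)
st=get_state();print(st['clock'],np.round(st['position'],4))
g=grab_frame("side");crop(g,"s13",(330,225),40,10)
t=grab_frame("top");crop(t,"t13",(310,255),50,8)
```

```text
False 31.32 [ 0.6014 -0.0263  0.0856] [-1.94  0.33 -0.51]
False 31.57 [ 0.6021 -0.0263  0.0856] [-4.26  0.29 -1.16]
False 31.82 [ 0.6037 -0.0264  0.0857] [-3.93 -0.7  -2.26]
False 32.07 [ 0.6047 -0.0265  0.0857] [-4.31 -1.27 -1.86]
False 32.32 [ 0.6047 -0.0265  0.0857] [-6.54 -1.45 -1.26]
False 32.57 [ 0.6048 -0.0265  0.0857] [-9.23 -1.41  1.07]
False 32.82 [ 0.6048 -0.0265  0.0856] [-11.26  -1.13   2.49]
34.7583 [ 0.45   -0.0264  0.086 ]
s13 origin 290 195 k 10
t13 origin 260 217 k 8
```

View pics/s13.png

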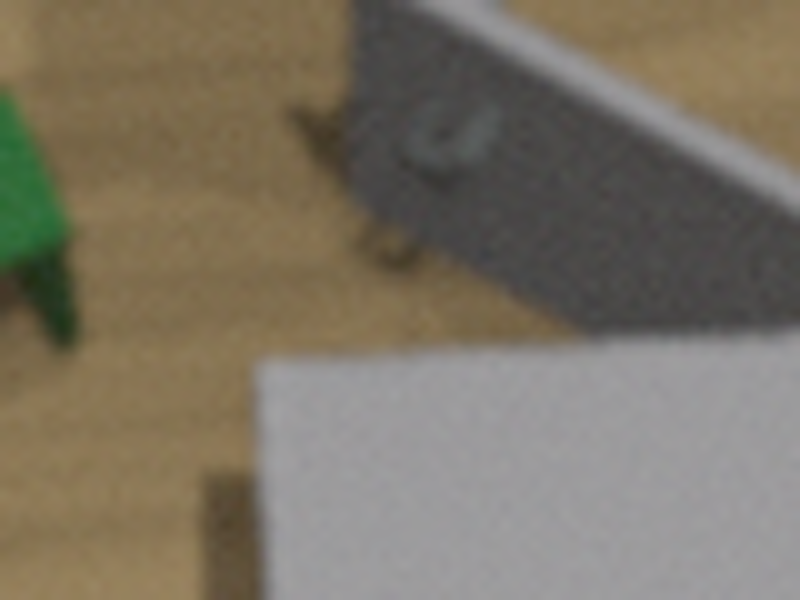

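View pics/t13.png

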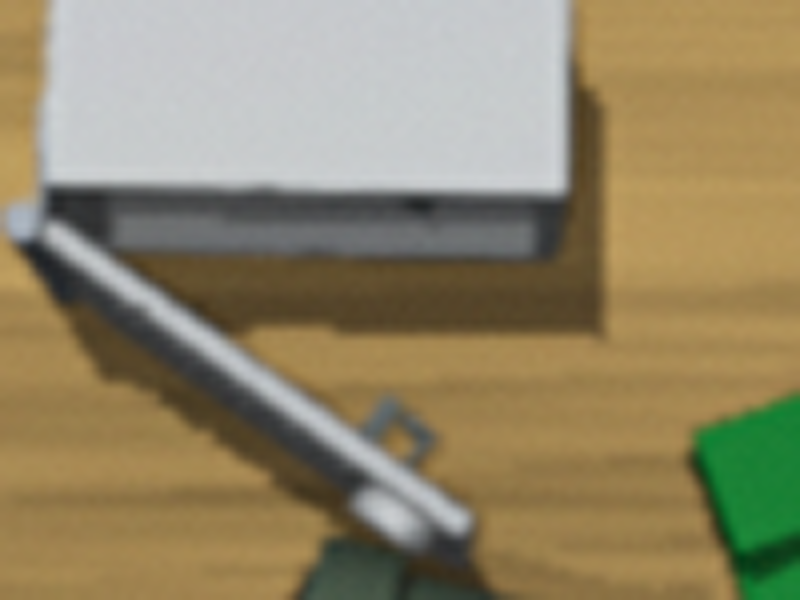

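The door is ajar at about 0.6 rad. I'll back the hand off well clear and check the neighbours.

Run:
```python
from h import *
move_l([.36,-.0264,.12],.2)
sleep(.3)
g=grab_frame("side");t=grab_frame("top");st=get_state()
print(st['clock'],np.round(st['contact_force'],2),np.round(st['joint_velocities'],3))
cv2.imwrite("pics/t14.png",t["img"][100:400,80:560,::-1].repeat(1,0))
for n in ("soap_dish","bathtub","mirror","stool"): print(n,[d['centre'] for d in tip_of("top",n)[:1]],[d['centre'] for d in tip_of("side",n)[:1]])
a=cv2.imread("pics/top0.png").astype(int);b=t["img"][:,:,::-1].astype(int)
for n,(x,y,w,h) in dict(soap=(205,272,35,30),tub=(200,175,40,65),mir=(358,192,55,42)).items():
    A=a[y:y+h,x:x+w].mean(2).astype(np.float32);B=b[y:y+h,x:x+w].mean(2).astype(np.float32);print(n,cv2.phaseCorrelate(A,B))
```

```text
35.8917 [0.25 0.04 0.08] [-0.002 -0.005 -0.004  0.     0.001  0.001]
soap_dish [[219.7, 288.9]] [[421.4, 208.3]]
bathtub [[221.7, 210.7]] [[433.9, 280.8]]
mirror [[382.0, 215.2]] [[261.1, 292.7]]
stool [[365.6, 277.4]] [[275.0, 221.5]]
soap ((0.045771432780806975, 0.02654431969905957), 0.9692786720063952)
tub ((0.07487745966405157, 0.009301069664338968), 0.9490340683195326)
mir ((0.020231376718022887, 0.5084496986116918), 1.0085641811512134)
```

View pics/t14.png

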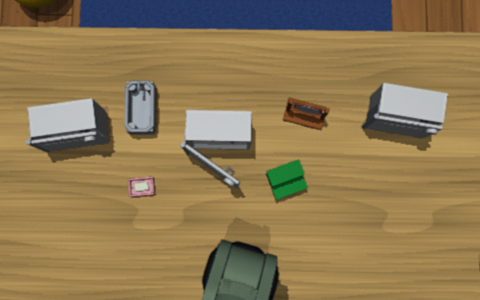

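Run:
```python
from h import *
t=cv2.imread("pics/top0.png");b=cv2.imread("pics/t14.png")
r=cv2.matchTemplate(b,t[195:232,360:412],cv2.TM_CCOEFF_NORMED);print(cv2.minMaxLoc(r)[1],cv2.minMaxLoc(r)[3],"expect",(280,95))
print(sign_off())
```

```text
0.9988080859184265 (280, 95) expect (280, 95)
the job is handed in; nothing more can be done
None
```

The job is handed in: the stool is out of the way and the cabinet door stands ajar, finished at about 36 s on the clock.

- **Stool:** I took the middle of the three cabinets, the nearest to the base. I slid the stool towards -y with the shut fingertips. Its nearest corner is about 40 mm past the free end of the cabinet. It stayed upright but turned from about 0.14 rad to roughly 0.35 rad.
- **First press missed:** The fingertips passed over the top of the door without touching anything. A light touch on bare table (about 7 N) showed the real tips sit about 36 mm above the reported position. So the stool was also pushed about 5 cm above the table, not at the 16 mm I intended.
- **Second press:** With the height corrected, I pressed the pad to its stop, about 11 N at most, and withdrew.
- **Last checks:** The door stands at about 0.6 rad, judged from the top view, with the hand well clear and no force on it. The soap dish and bathtub showed shifts under 0.1 pixel. One check on the mirror stand read a 0.5 pixel shift, but a template match found it exactly where it started.

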